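Find the hardened centrifuge cushion with the pin gauge

ROBOT

A 6-joint arm with a two-finger parallel gripper is mounted at the origin on a cart in front of the work surface, level with it; the furniture and walls round the work are solid. World frame = base frame: x ahead of the robot, y to its left, z up, the work surface at z = 0. Lengths are in m, angles in rad, forces in N, time in s.
With the tool pointing down it reaches from about 0.325 to 0.9 m from the base axis. Payload 6.1 kg.
Tool frame: the origin (TCP) lies between the finger pads; the fingertips stand 11 mm ahead of it and the grasp point (between the pads) lies 8 mm behind it; x points along the fingers, z is the direction in which the jaws open and shut, and the axes are right-handed (so a half turn about x gives the same grasp; the last joint's range is limited). The gripper opens to 87 mm and grips with 3 to 60 N. Pads are 19 mm wide; open, the fingers measure 117 mm over their backs; the gripper's body (75 mm by 190 mm) begins 51 mm behind the grasp point.
Start: joints at [-1.297, 0.22, 1.526, -0, 1.395, -0.126], TCP at [0.243, -0.576, 0.234] pointing down, gripper open.
Joint ranges: [-2.98, 2.98], [-0.91, 2.08], [0.09, 2.57], [-1.24, 4.39], [0.2, 2.65], [-2.68, 2.68]. Speed limits (rad/s): [2.57, 2.57, 3.01, 3.14, 3.14, 3.14].

INTERFACE

Orientations are given as a 3x3 rotation matrix whose columns are the frame's x, y, z axes.
In Python, from cell import robot, eyes, nets gives the robot as it stands.
- The arm moves only by the tool play_rows, never from a script. Its arguments are lists of equal length, an entry for each row: "xyz": the shift along the tool's x, y, z in units of 60 mm (1.0 is 60 mm), a list of three; "twist": the turn about the tool's x in units of 6 degrees (1.0 is 6 degrees); "grip": the finger opening in mm, from 0 to 87. In form: {"xyz": [[tx, ty, tz], ...], "twist": [twist, ...], "grip": [grip, ...]}. A call has 1 to 10 rows; each row is the pose to reach, as a shift and turn from the pose measured when the call began, along the tool's axes at that moment; what a row does not reach only later rows make up. A row lasts 1/8 s, in which the tool goes at most 62.5 mm and 10.7 degrees, less where a joint would pass 70% of its speed; a pose out of reach is approached as far as the arm can. A call with a gripper value outside its range is refused whole. The fingers move at their own pace and stop on an object; "squeeze" is the grip in N (left out, the last holds). Time passes only in rows, so rows that repeat a pose let the fingers close. It gives the time, the measured TCP pose, the force and the opening at its end, in the units of the state.
- robot.get_state(): the state, without advancing time (a new reading comes with each control period).
- eyes.capture(name): name is "scene" or "side" or "wrist"; returns the picture (400x640x3 uint8, red, green, blue); there is no depth.
- eyes.camera_model(name): a dict with "fx", "fy", "cx", "cy" (pixels), "cam_to_world" (4x4, takes a point from camera to world coordinates); the wrist camera has in their place "mount" (4x4, takes a point from camera to tool coordinates, whose origin is the TCP and whose axes are the tool frame's). Camera axes: x right, y down, z forward; pixel columns grow to the right and rows downward; lengths in m; the calibration is good to about 2 mm. The wrist camera is an equidistant fisheye: a pixel r from the principal point sees the ray r / f radians off the axis. A picture is of the moment at which its call begins: read the wrist's pose just before it. camera_model takes no time and is no camera call.
- robot.hand_in(): hands the job in, once; it reports no verdict.
Trained networks look in the newest picture that a camera, given by its name, has taken for a name from the list of things; names that differ only in an ending like _2 or _b are one class to them, and where a whole thing is asked for, a point or a joint stands for the part that bears it (a point fixed in the world has none). Each returns a list of dicts, best first, with "confidence" (0 to 1); they miss things now and then, are a little off and sometimes report something else, mostly with a low value. They report only what shows in the picture. A call takes as long as a camera call.
- nets.look_for(camera, name): "point" ([x, y, z] in m, in the coordinates of the camera as it stood for that picture, good to about 4 mm: the middle of the surface that is visible of it).
- nets.regions_of(camera, name): "region" (400x640 bool, what is visible of it).
The state is a dict: "clock": time; "joint_positions": joint angles; "qd": joint speeds; "tau": joint torques, N m; "ee_pos": TCP position; "orientation": TCP orientation; "ft_force": force on the tool from outside, world axes, zero at the start; "moment": the same for the moment, N m; "opening": finger opening in m.
Only numpy, scipy, OpenCV 4.12 (cv2) and the standard library are available. Lean on these libraries where they do the work, as an engineer would, in place of code of your own. Each camera call takes 0.05 s, during which the arm holds its last target.

TASK

One of the three rubber centrifuge cushions has gone hard. Take the hardness gauge from its stand and press its pin squarely into the middle of the cushions, foot flat on the rim for about a second each, until you find the one on which the needle goes into the red; then stand the gauge back in its stand and lay that cushion flat in the yellow discard tray. Leave the sound cushions and the things standing about where they are.

Things in the scene. Friction and masses are not known exactly. Their poses are not given: they have to be found in the camera images.
- gauge: Hand-held hardness gauge in its stand. Origin at the centre of its foot's underside, z up its barrel, dial facing its own -x. Round steel foot 40 mm across, 11 mm high; upright blue barrel 28 mm (x) by 30 mm (y) from z = 11 to 103 mm, round cap to 109 mm. The dial, 48 mm across, leans out on the -x side at z = 20 to 68 mm, to x = -43 mm. About 0.24 kg.
- gauge_grip (a point): Place to grip the gauge: middle of the barrel, 88 mm above the foot's underside, above the dial; its two y faces are 30 mm apart.
- gauge_foot (a point): Centre of the flat underside of the gauge's foot. A brass pin (6 mm across, rounded) sticks out 12 mm below it and is pushed up into the foot against a spring of 600 N/m.
- gauge_pin (a joint): Pin travel up into the foot, m: 0 free, 0.012 flush. It turns the dial needle clockwise: green arc 0 to 0.0072, red arc 0.0072 to 0.012. With the foot flat on a cushion's rim, pin travel plus sinking of the cushion's centre is 12 mm: a sound cushion gives 0.0045 to 0.0057 (green, about 3 N), the hardened one about 0.0095 (red, about 6 N).
- stand: Fixed grey stand, 84 x 84 mm, for the gauge. Origin at the centre of its underside. Flat seat at 22 mm with a 16 mm bore (18 mm deep) for the pin, inside an upright ring 48 mm wide within and 8 mm high that keeps the 40 mm foot in place.
- stand_seat (a point): Centre of the stand's seat, 22 mm above the worktop; the gauge's foot rests here.
- discard_tray: Fixed open yellow discard tray, 124 x 124 mm outside, 22 mm high, walls 4 mm, floor 4 mm thick. Origin at the centre of its underside.
- discard_tray_in (a point): Centre of the discard tray's inner floor.
- centrifuge_front (a point): Middle of the lower edge of the front face of the big fixed green centrifuge: a box 430 mm wide along y, reaching away from the robot from here (about 500 mm deep), 243 mm high, its lid standing open at the far side.
- oil_bottle: Small brown bottle with a black cap, 24 mm across, 58 mm high. A bystander: origin at the centre of its underside.
- brown_bottle: Brown bottle with a red cap, 50 mm across, 98 mm high. A bystander: origin at the centre of its underside.
- green_tube: Standing tube with a green cap, 34 mm across, 114 mm high. A bystander: origin at the centre of its underside.
- red_tube: Standing tube with a red cap, 34 mm across, 114 mm high. A bystander: origin at the centre of its underside.
- blue_marker: Lying blue marker pen, 128 mm long along its y, 14 mm thick. A bystander: origin at the centre of its underside.
- slips_box: Small blue and white cover-slip box, 32 x 32 mm, 22 mm high. A bystander: origin at the centre of its underside.
- cushion_a: Round black rubber centrifuge-bucket cushion with a grey sprung centre, lying loose; three look alike, one is hardened. 50 mm across, 24 mm high, origin at the centre of its underside, z up. The centre disc, 25 mm across, its top flush with the rim at 24 mm, sinks when the gauge pin presses it; a sound one springs back, a hardened one keeps a dent of about 2 mm.
- cushion_a_centre (a joint): How far that cushion's centre disc is sunk below the rim, m: 0 as found, grows downward to 0.0115. Only a hardened one stays sunk (about 0.002) after pressing.
- cushion_a_top (a point): Centre of that cushion's top face at rim height, 24 mm above its underside.
- cushion_b: Round black rubber centrifuge-bucket cushion with a grey sprung centre, lying loose; three look alike, one is hardened. 50 mm across, 24 mm high, origin at the centre of its underside, z up. The centre disc, 25 mm across, its top flush with the rim at 24 mm, sinks when the gauge pin presses it; a sound one springs back, a hardened one keeps a dent of about 2 mm.
- cushion_b_centre (a joint): How far that cushion's centre disc is sunk below the rim, m: 0 as found, grows downward to 0.0115. Only a hardened one stays sunk (about 0.002) after pressing.
- cushion_b_top (a point): Centre of that cushion's top face at rim height, 24 mm above its underside.
- cushion_c: Round black rubber centrifuge-bucket cushion with a grey sprung centre, lying loose; three look alike, one is hardened. 50 mm across, 24 mm high, origin at the centre of its underside, z up. The centre disc, 25 mm across, its top flush with the rim at 24 mm, sinks when the gauge pin presses it; a sound one springs back, a hardened one keeps a dent of about 2 mm.
- cushion_c_centre (a joint): How far that cushion's centre disc is sunk below the rim, m: 0 as found, grows downward to 0.0115. Only a hardened one stays sunk (about 0.002) after pressing.
- cushion_c_top (a point): Centre of that cushion's top face at rim height, 24 mm above its underside.

How it is judged:
On the way:
1. the gauge is pressed upright (within 6 degrees), pin within 8 mm of the middle, on the hardened cushion, foot flat on its rim (within 2.5 mm) with the needle in the red (((horizontal distance between gauge_foot and cushion_a_top below 0.008 m and angle between gauge's own z axis and vertical below 0.105 rad and z of gauge_foot in the frame of cushion_a_top below 0.0025 m and value of joint gauge_pin above 0.0072 m and contact force between gauge and cushion_a above 2 N) or (horizontal distance between gauge_foot and cushion_b_top below 0.008 m and angle between gauge's own z axis and vertical below 0.105 rad and z of gauge_foot in the frame of cushion_b_top below 0.0025 m and value of joint gauge_pin above 0.0072 m and contact force between gauge and cushion_b above 2 N) or (horizontal distance between gauge_foot and cushion_c_top below 0.008 m and angle between gauge's own z axis and vertical below 0.105 rad and z of gauge_foot in the frame of cushion_c_top below 0.0025 m and value of joint gauge_pin above 0.0072 m and contact force between gauge and cushion_c above 2 N))), for 0.3 s.
At the end, for the whole second after the job is handed in: The gauge stands upright in its stand (within 8 mm sideways, seated); the hardened cushion (the one that keeps a dent of over 1 mm) lies flat (within 7 degrees) and at rest on the floor of the discard tray; the two sound cushions are within 20 mm and the bystanders within 30 mm of where they were (horizontal distance between gauge and stand_seat below 0.008 m and distance between gauge and stand_seat below 0.01 m and angle between gauge's own z axis and vertical below 0.1 rad and ((x of cushion_a in the frame of discard_tray between -0.06 and 0.06 m and y of cushion_a in the frame of discard_tray between -0.06 and 0.06 m and z of cushion_a in the frame of discard_tray below 0.01 m and angle between cushion_a's own z axis and vertical below 0.12 rad and linear speed of cushion_a below 0.02 m/s and value of joint cushion_a_centre above 0.001 m and distance of each of cushion_b, cushion_c from where it was at the start of the episode below 0.02 m) or (x of cushion_b in the frame of discard_tray between -0.06 and 0.06 m and y of cushion_b in the frame of discard_tray between -0.06 and 0.06 m and z of cushion_b in the frame of discard_tray below 0.01 m and angle between cushion_b's own z axis and vertical below 0.12 rad and linear speed of cushion_b below 0.02 m/s and value of joint cushion_b_centre above 0.001 m and distance of each of cushion_a, cushion_c from where it was at the start of the episode below 0.02 m) or (x of cushion_c in the frame of discard_tray between -0.06 and 0.06 m and y of cushion_c in the frame of discard_tray between -0.06 and 0.06 m and z of cushion_c in the frame of discard_tray below 0.01 m and angle between cushion_c's own z axis and vertical below 0.12 rad and linear speed of cushion_c below 0.02 m/s and value of joint cushion_c_centre above 0.001 m and distance of each of cushion_a, cushion_b from where it was at the start of the episode below 0.02 m)) and linear speed of gauge below 0.02 m/s and distance of each of oil_bottle, brown_bottle, green_tube, red_tube, blue_marker, slips_box from where it was at the start of the episode below 0.03 m); the robot touches nothing.
It fails at once if a bystander is knocked over or shoved (more than 30 mm or 0.5 rad) (distance of any of oil_bottle, brown_bottle, green_tube, red_tube, blue_marker, slips_box from where it was at the start of the episode above 0.03 m or angle between any of oil_bottle, brown_bottle, green_tube, red_tube, slips_box's own z axis and vertical above 0.5 rad).
It also fails if it takes over 72 s, if anything falls off the work surface, if the arm or the gripper's body presses on something with over 40 N, if the wrist force passes 120 N, or if a joint passes its speed limit or range.

## Working session

There is one attempt and no reset: what is moved stays moved. The work goes in short steps, Python scripts to look and compute and a tool call to move; the robot and the scene stay as the last step left them, time stands still between calls to the robot, and variables do not carry over. Pictures are saved under pics/ and viewed, and the job is handed in when it is done.

Besides the shell and the picture viewer there is one more tool, called after "Call:" by a JSON object that holds its "op" and its "data", one argument or row to a line. play_rows: Moves the arm, as the interface text tells. Its arguments: {"type":"object","properties":{"xyz":{"type":"array"},"twist":{"type":"array"},"grip":{"type":"array"},"squeeze":{"type":"number"}},"required":["xyz","twist","grip"]}

```bash
ls; mkdir -p pics
cat > h.py <<'E'
import numpy as np, cv2
from cell import robot, eyes, nets
def save(cam,name):
    im=eyes.capture(cam); cv2.imwrite(f'pics/{name}.png',cv2.cvtColor(im,cv2.COLOR_RGB2BGR)); return im
def w(cam,p,st=None):
    m=eyes.camera_model(cam)
    p=np.append(np.array(p,float),1)
    if cam=='wrist':
        q=m['mount']@p; return np.array(st['orientation'])@q[:3]+np.array(st['ee_pos'])
    return (np.array(m['cam_to_world'])@p)[:3]
E
python3 - <<'E'
from h import *
np.set_printoptions(precision=4,suppress=True)
s=robot.get_state(); print(s)
for c in ['scene','side','wrist']:
    save(c,c+'0'); print(c,eyes.camera_model(c))
for c in ['scene','side']:
  for n in ['gauge','stand','discard_tray','cushion_a','oil_bottle','brown_bottle','green_tube','red_tube','blue_marker','slips_box']:
    for r in nets.look_for(c,n)[:4]:
        print(c,n,round(r['confidence'],2),w(c,r['point']))
E
```

```text
pics
{'clock': 0.0, 'joint_positions': array([-1.2971,  0.2212,  1.5276, -0.    ,  1.3947, -0.1261]), 'qd': array([ 0.0009,  0.0004, -0.0002,  0.0003,  0.0003,  0.0014]), 'tau': array([  0.    , -49.4616, -38.7374,   0.0701,   0.0571,  -0.0001]), 'ee_pos': array([ 0.2431, -0.5751,  0.2324]), 'orientation': array([[-0.0005,  0.9212,  0.3892],
       [ 0.0018,  0.3892, -0.9212],
       [-1.    ,  0.0002, -0.0019]]), 'ft_force': array([ 0.0242, -0.5872, -0.5533]), 'moment': array([-0.0751, -0.0013, -0.0324]), 'opening': 0.08714301037654433}
scene {'fx': 432.4474994728089, 'fy': 432.4474994728089, 'cx': 318.3495023156094, 'cy': 200.40501068678958, 'cam_to_world': array([[-0.5699, -0.5084,  0.6455, -0.5946],
       [-0.8214,  0.3327, -0.4632,  0.7833],
       [ 0.0207, -0.7942, -0.6073,  1.1421],
       [ 0.    ,  0.    ,  0.    ,  1.    ]])}
side {'fx': 465.43275126828166, 'fy': 465.43275126828166, 'cx': 319.64283195275164, 'cy': 201.05188806347803, 'cam_to_world': array([[ 0.8736, -0.2136,  0.4372, -0.2454],
       [-0.4866, -0.3926,  0.7804, -1.4013],
       [ 0.005 , -0.8945, -0.447 ,
[... 745 characters left out ...]
43 [0.366  0.2812 0.0259]
side gauge 0.62 [ 0.4184 -0.2826  0.0587]
side gauge 0.22 [ 0.4027 -0.2988  0.0186]
side stand 0.58 [ 0.4054 -0.2963  0.0157]
side stand 0.56 [0.4234 0.3468 0.019 ]
side discard_tray 0.96 [ 0.64   -0.3121  0.0009]
side discard_tray 0.72 [ 0.401  -0.2946  0.0233]
side cushion_a 0.68 [0.4248 0.3473 0.0186]
side cushion_a 0.57 [ 0.4594 -0.4433  0.0223]
side oil_bottle 0.66 [ 0.4178 -0.2855  0.0587]
side brown_bottle 0.68 [ 0.4173 -0.0478  0.0821]
side brown_bottle 0.35 [ 0.4637 -0.4464  0.023 ]
side green_tube 0.57 [ 0.4545 -0.5663  0.0645]
side green_tube 0.18 [ 0.6391 -0.3102  0.0024]
side red_tube 0.69 [0.4423 0.254  0.0276]
side red_tube 0.58 [0.4412 0.4988 0.0581]
```

View pics/scene0.png

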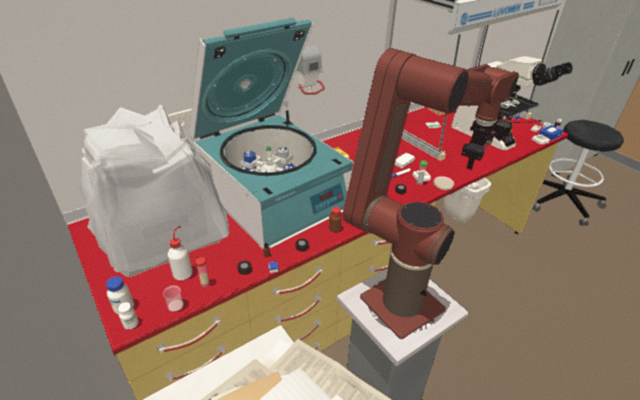

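View pics/side0.png

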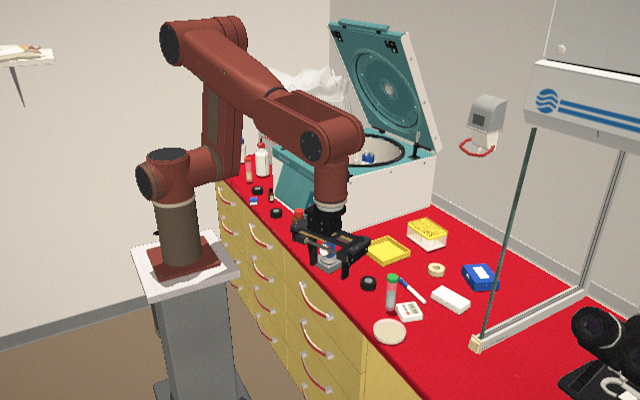

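View pics/wrist0.png

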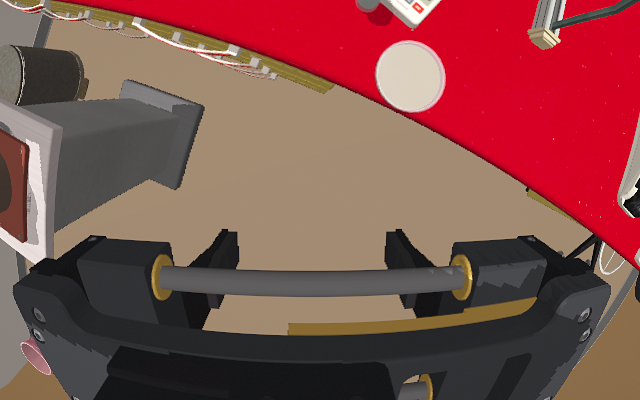

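Run:
```python
import cv2
s=cv2.imread('pics/scene0.png'); d=cv2.imread('pics/side0.png')
cv2.imwrite('pics/sc_l.png',cv2.resize(s[200:320,100:360],None,fx=3,fy=3,interpolation=cv2.INTER_CUBIC))
cv2.imwrite('pics/sd_l.png',cv2.resize(d[150:350,230:490],None,fx=3,fy=3,interpolation=cv2.INTER_CUBIC))
```

```text
(no output)
```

View pics/sc_l.png

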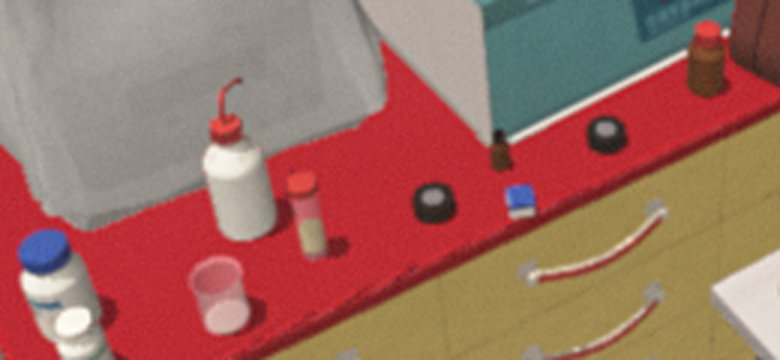

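View pics/sd_l.png

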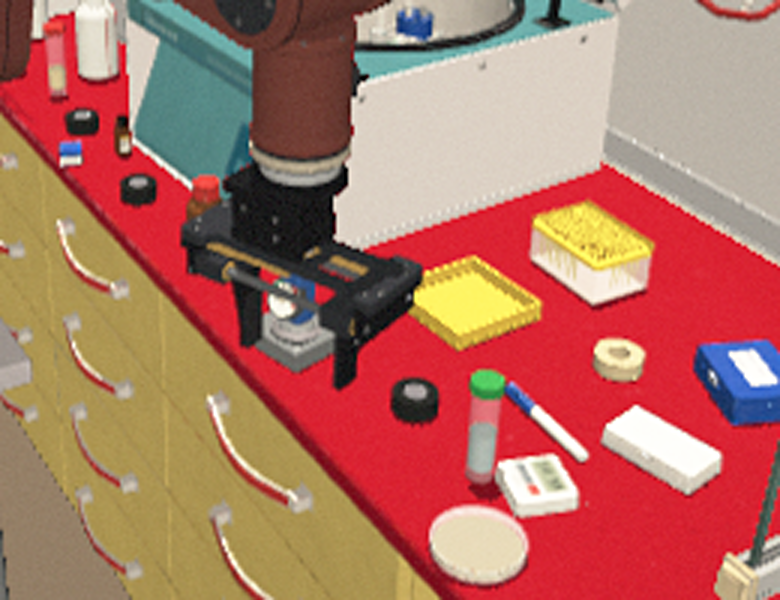

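```bash
cat >> h.py <<'E'
def plan(goal,yaw=None):
    "yaw: world angle (deg) of tool y axis"
    s=robot.get_state(); R=np.array(s['orientation']); p=np.array(s['ee_pos'])
    d=R.T@(np.array(goal)-p)/0.06
    cy=np.degrees(np.arctan2(R[1,1],R[0,1]))
    t=0 if yaw is None else -((yaw-cy+180)%360-180)/6
    print('t',round(s['clock'],2),'pos',p.round(4),'yaw',round(cy,2),'tiltx',(R[:2,0]).round(4),'F',np.round(s['ft_force'],1),'open',round(s['opening'],4),'q',np.round(s['joint_positions'],2))
    print('  units',d.round(3),'twist',round(t,2),'dist mm',round(float(np.linalg.norm(d)*60),1))
def ray(cam,px,st=None):
    m=eyes.camera_model(cam); x=(px[0]-m['cx'])/m['fx']; y=(px[1]-m['cy'])/m['fy']
    if cam=='wrist':
        r=np.hypot(x,y); k=np.sinc(r/np.pi); v=np.array([x*k,y*k,np.cos(r)])
        M=m['mount']; R=np.array(st['orientation'])
        return R@M[:3,3]+np.array(st['ee_pos']), R@(M[:3,:3]@v)
    M=m['cam_to_world']; return M[:3,3], M[:3,:3]@np.array([x,y,1])
def onz(cam,px,z,st=None):
    o,v=ray(cam,px,st); return o+v*(z-o[2])/v[2]
def proj(cam,P,st=None):
    m=eyes.camera_model(cam); P=np.array(P,float)
    if cam=='wrist':
        q=np.array(st['orientation']).T@(P-np.array(st['ee_pos'])); q=m['mount'][:3,:3].T@(q-m['mount'][:3,3])
        r=np.hypot(q[0],q[1]); th=np.arctan2(r,q[2]); return np.array([m['cx']+m['fx']*th*q[0]/r,m['cy']+m['fy']*th*q[1]/r])
    M=m['cam_to_world']; q=M[:3,:3].T@(P-M[:3,3]); return np.array([m['cx']+m['fx']*q[0]/q[2],m['cy']+m['fy']*q[1]/q[2]])
np.set_printoptions(precision=4,suppress=True)
E
python3 - <<'E'
from h import *
plan([0.40,-0.33,0.29],0)
for p in [(244.7,265.3),(302.7,242.3),(401,187)]: print(onz('scene',p,.024))
for p in [(82/3+230,116/3+150),(140/3+230,183/3+150),(415/3+230,391/3+150)]: print(onz('side',p,.024))
E
```

```text
t 1.15 pos [ 0.2433 -0.5757  0.2335] yaw 22.91 tiltx [0. 0.] F [ 0.7 -0.3  0.3] open 0.0872 q [-1.3   0.22  1.53  0.    1.39 -0.13]
  units [-0.941  4.    -2.755] twist 3.82 dist mm 296.8
[0.426  0.3646 0.024 ]
[0.4125 0.1284 0.024 ]
[ 0.4727 -0.4349  0.024 ]
[0.4234 0.3551 0.024 ]
[0.4107 0.1215 0.024 ]
[ 0.4694 -0.439   0.024 ]
```

Call:
{"op": "play_rows", "data": {
  "xyz": [
    [-0.2,0.5,-0.35],
    [-0.4,1.2,-0.8],
    [-0.6,2.0,-1.35],
    [-0.8,2.7,-1.85],
    [-0.94,3.4,-2.35],
    [-0.94,3.8,-2.6],
    [-0.94,4.0,-2.75],
    [-0.94,4.0,-2.75]
  ],
  "twist": [0.5,1.2,2.0,2.7,3.3,3.7,3.8,3.8],
  "grip": [80,80,80,80,80,80,80,80]
}}

```text
clock: 2.15
ee_pos: [0.4006, -0.3295, 0.2901]
orientation: [[0.0, 1.0, 0.004], [-0.0, 0.004, -1.0], [-1.0, 0.0, 0.0]]
ft_force: [-0.6, -0.2, 0.3]
opening: 0.0801
```

Run:
```python
from h import *
s=robot.get_state(); save('wrist','w1'); plan(s['ee_pos'],0)
for n in ['gauge','stand','cushion_a','discard_tray']:
    for r in nets.look_for('wrist',n)[:3]: print(n,round(r['confidence'],2),w('wrist',r['point'],s))
```

```text
t 2.2 pos [ 0.4002 -0.3302  0.2901] yaw 0.18 tiltx [ 0.     -0.0005] F [-0.3 -0.3 -0.5] open 0.0801 q [-0.84 -0.07  1.73 -0.    1.48  0.73]
  units [-0.001  0.007 -0.011] twist 0.03 dist mm 0.8
gauge 0.7 [ 0.4304 -0.2768  0.1175]
gauge 0.37 [0.4471 0.2547 0.0301]
gauge 0.34 [0.4078 0.1156 0.0216]
stand 0.83 [ 0.4375 -0.2838  0.0252]
stand 0.28 [ 0.4762 -0.4314  0.0237]
cushion_a 0.64 [ 0.4721 -0.4332  0.0195]
cushion_a 0.63 [0.411  0.1204 0.0198]
cushion_a 0.29 [ 0.4424 -0.2851  0.0242]
discard_tray 0.89 [ 0.6001 -0.3058  0.0042]
```

View pics/w1.png

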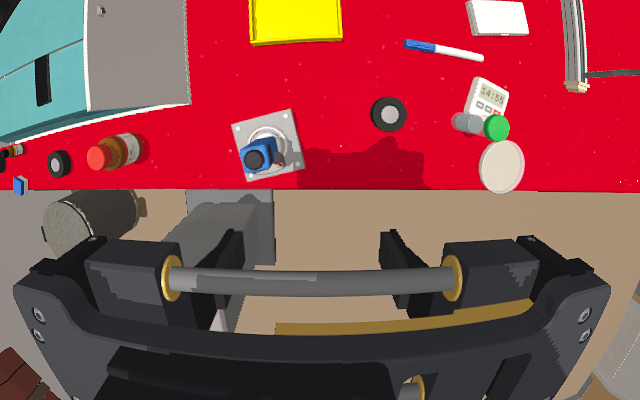

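Run:
```python
from h import *
d=cv2.imread('pics/w1.png')
c=d[90:200,210:330]
c=cv2.resize(c,None,fx=6,fy=5.4,interpolation=cv2.INTER_CUBIC)
cv2.imwrite('pics/w1z.png',cv2.resize(d[95:195,210:330],None,fx=6,fy=6,interpolation=cv2.INTER_CUBIC))
```

```text
(no output)
```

View pics/w1z.png

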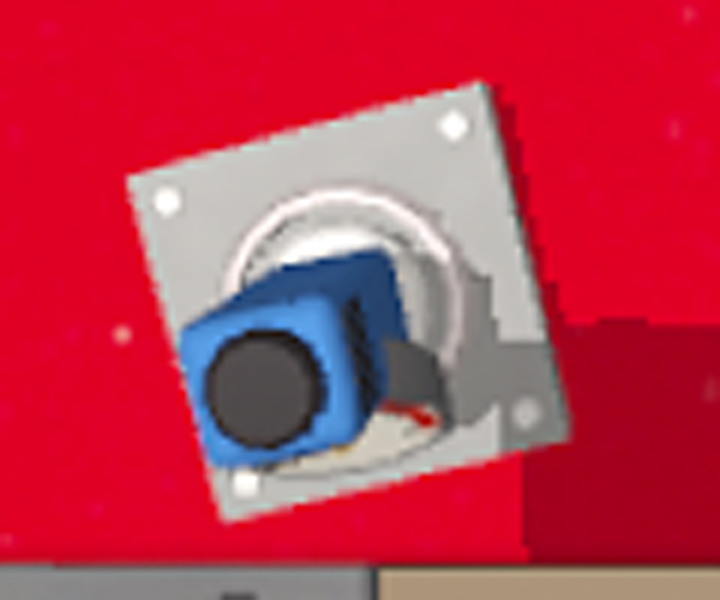

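Run:
```python
from h import *
s=robot.get_state()
f=lambda x,y:(x/6+210-.42,y/6+95-.42)
C=[onz('wrist',f(*p),.022,s) for p in [(128,178),(485,85),(570,440),(222,522)]]
print(np.array(C)); print('stand c',np.mean(C,0))
B=[onz('wrist',f(*p),.022,s) for p in [(167,203),(453,127),(526,413),(246,483)]]
print(np.array(B),np.mean(B,0))
for a,b in [(0,1),(1,2),(2,3),(3,0)]:
  for Q in (C,B):
    e=Q[b]-Q[a]; print(np.linalg.norm(e),np.degrees(np.arctan2(e[1],e[0])))
print('cap',onz('wrist',f(262,388),.131,s))
T=[onz('wrist',f(*p),.125,s) for p in [(183,335),(213,462),(350,440),(322,300)]]
print(np.array(T),np.mean(T,0))
for a,b in [(0,1),(1,2),(2,3),(3,0)]:
    e=T[b]-T[a]; print(np.linalg.norm(e),np.degrees(np.arctan2(e[1],e[0])))
```

```text
[[ 0.4544 -0.2207  0.022 ]
 [ 0.4734 -0.3031  0.022 ]
 [ 0.392  -0.3218  0.022 ]
 [ 0.3728 -0.2394  0.022 ]]
stand c [ 0.4232 -0.2712  0.022 ]
[[ 0.4483 -0.2297  0.022 ]
 [ 0.464  -0.2958  0.022 ]
 [ 0.3984 -0.3117  0.022 ]
 [ 0.3822 -0.2457  0.022 ]] [ 0.4232 -0.2707  0.022 ]
0.08457959389787319 -77.02318411010124
0.06794713626567433 -76.62986642990944
0.08355235232760708 -167.0853710618579
0.0675714222093341 -166.43084116992506
0.08457609749676695 103.13766772298838
0.06795605240911504 103.77162478752571
0.08378978625564791 12.917423916502296
0.0680475822587933 13.56166355871425
cap [ 0.4244 -0.2714  0.131 ]
[[ 0.433  -0.2565  0.125 ]
 [ 0.4102 -0.2608  0.125 ]
 [ 0.4139 -0.2855  0.125 ]
 [ 0.4386 -0.2814  0.125 ]] [ 0.4239 -0.2711  0.125 ]
0.023198144328907492 -169.28160483848723
0.024992623714726415 -81.44772586801112
0.02508178061075505 9.541646833620042
0.025506956890257237 102.81622013272779
```

Run:
```python
from h import *
s=robot.get_state()
plan([0.4237,-0.271,0.21],193.3)
for p in [(190,103),(100,122)]: print('cf',onz('wrist',p,0.0,s))
for p in [(388,114),(59,163)]: print('cush',onz('wrist',p,.024,s))
```

```text
t 2.4 pos [ 0.3997 -0.331   0.2899] yaw 0.05 tiltx [-0.0002 -0.    ] F [-0.3  0.2  0.4] open 0.0803 q [-0.84 -0.07  1.73 -0.    1.48  0.73]
  units [ 1.331  0.402 -1.   ] twist 27.79 dist mm 102.7
cf [ 0.488  -0.1522  0.    ]
cf [0.4736 0.0213 0.    ]
cush [ 0.4685 -0.4351  0.024 ]
cush [0.4128 0.1145 0.024 ]
```

Call:
{"op": "play_rows", "data": {
  "xyz": [
    [0,0.05,-0.1],
    [0,0.1,-0.2],
    [0,0.15,-0.3],
    [0,0.2,-0.4],
    [0,0.25,-0.5],
    [0,0.3,-0.6],
    [0,0.35,-0.7],
    [0,0.4,-0.8],
    [0,0.4,-0.9],
    [0,0.4,-1.0]
  ],
  "twist": [-1,-2.6,-4.2,-5.8,-7.4,-9,-10.6,-12.2,-13.8,-15.4],
  "grip": [70,70,70,70,70,70,70,70,70,70]
}}

```text
clock: 3.65
ee_pos: [0.4233, -0.2715, 0.2897]
orientation: [[-0.0, -0.047, 0.999], [0.0, 0.999, 0.047], [-1.0, 0.0, -0.0]]
ft_force: [-0.3, -0.5, 0.2]
opening: 0.0701
```

Run:
```python
from h import *
plan([0.4237,-0.271,0.23],193.3)
```

```text
t 3.65 pos [ 0.4233 -0.2715  0.2897] yaw 92.71 tiltx [-0.0005  0.    ] F [-0.3 -0.5  0.2] open 0.0701 q [-0.73 -0.11  1.76 -0.    1.49 -0.77]
  units [0.995 0.008 0.008] twist -16.77 dist mm 59.7
```

Call:
{"op": "play_rows", "data": {
  "xyz": [
    [0,0,0],
    [0.1,0,0],
    [0.3,0,0],
    [0.5,0,0],
    [0.7,0,0],
    [0.8,0,0],
    [0.9,0,0],
    [1.0,0,0],
    [1.0,0,0],
    [1.0,0,0]
  ],
  "twist": [-1.7,-3.4,-5.1,-6.8,-8.5,-10.2,-11.9,-13.6,-15.3,-16.8],
  "grip": [70,70,70,70,70,70,70,70,70,70]
}}

```text
clock: 4.9
ee_pos: [0.4229, -0.2721, 0.2295]
orientation: [[-0.001, -0.971, -0.238], [0.0, -0.238, 0.971], [-1.0, 0.001, 0.0]]
ft_force: [-0.9, -0.1, -1.1]
opening: 0.0702
```

Run:
```python
from h import *
s=robot.get_state(); save('wrist','w2')
plan([0.4237,-0.271,0.102],193.3)
for z in (.131,.034): print(z,proj('wrist',[0.4237,-0.271,z],s))
```

```text
t 4.95 pos [ 0.4229 -0.2721  0.2296] yaw -165.91 tiltx [-0.0007  0.0001] F [-0.3 -0.4  0.1] open 0.0701 q [-0.73 -0.07  1.84 -0.    1.37 -2.55]
  units [ 2.126 -0.019  0.015] twist 0.13 dist mm 127.6
0.131 [312.3811 201.8429]
0.034 [312.0936 175.6695]
```

View pics/w2.png

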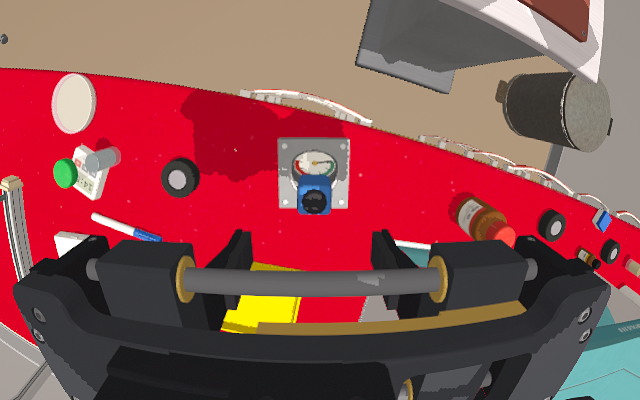

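Call:
{"op": "play_rows", "data": {
  "xyz": [
    [0.4,0,0.01],
    [0.9,-0.01,0.01],
    [1.4,-0.02,0.01],
    [1.8,-0.02,0.01],
    [2.0,-0.02,0.01],
    [2.12,-0.02,0.01],
    [2.12,-0.02,0.01]
  ],
  "twist": [0,0.1,0.1,0.1,0.1,0.1,0.1],
  "grip": [70,70,70,70,70,70,50]
}}

```text
clock: 5.82
ee_pos: [0.4239, -0.2715, 0.1025]
orientation: [[-0.001, -0.973, -0.233], [0.0, -0.233, 0.973], [-1.0, 0.001, 0.0]]
ft_force: [-0.1, 0.6, -0.0]
opening: 0.0657
```

Call:
{"op": "play_rows", "data": {
  "xyz": [
    [0,0,0],
    [0,0,0],
    [0,0,0],
    [0,0,0],
    [0,0,0],
    [0,0,0]
  ],
  "twist": [0,0,0,0,0,0],
  "grip": [40,30,20,20,20,20],
  "squeeze": 30
}}

```text
clock: 6.58
ee_pos: [0.424, -0.2715, 0.1027]
orientation: [[-0.0, -0.973, -0.233], [-0.0, -0.233, 0.973], [-1.0, 0.0, 0.0]]
ft_force: [-0.6, 0.3, 2.3]
opening: 0.0299
```

Run:
```python
from h import *
s=robot.get_state(); save('wrist','w3')
plan([0.4237,-0.271,0.102],193.3)
```

```text
t 6.62 pos [ 0.424  -0.2715  0.1027] yaw -166.55 tiltx [-0.0004 -0.0001] F [0.6 0.2 1.1] open 0.0298 q [-0.73  0.07  1.96 -0.    1.12 -2.53]
  units [0.012 0.003 0.01 ] twist 0.03 dist mm 0.9
```

View pics/w3.png

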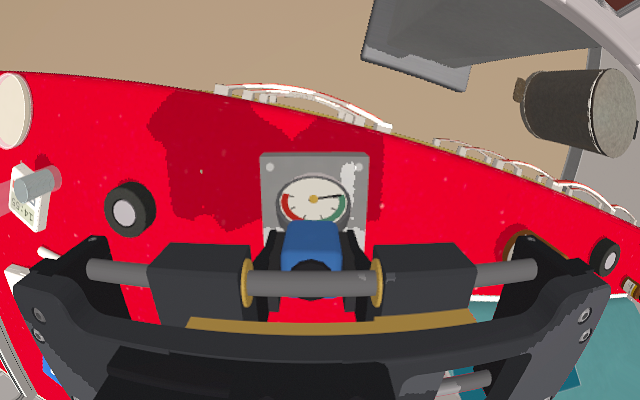

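```bash
cat >> h.py <<'E'
def disc(cam,img,px,st=None,r=14,z=.024):
    "grey centre disc near px: centroid of bright pixels enclosed by black"
    x0,y0=int(px[0]),int(px[1]); sub=img[y0-r:y0+r+1,x0-r:x0+r+1].astype(int)
    g=sub.max(2); sat=sub.max(2)-sub.min(2)
    m=((g>90)&(sat<40)).astype(np.uint8)
    n,l,stt,c=cv2.connectedComponentsWithStats(m)
    k=1+np.argmax(stt[1:,4]) ; p=c[k]+[x0-r,y0-r]
    return p,stt[k,4],onz(cam,p,z,st)
E
python3 - <<'E'
from h import *
s=robot.get_state()
im=cv2.imread('pics/w3.png')[:,:,::-1]
print(disc('wrist',im,(123,209),s,20))
print(disc('wrist',im,(607,257),s,10))
c=[disc('scene',cv2.imread('pics/scene0.png')[:,:,::-1],p,r=7) for p in [(244,265),(302,242),(401,187)]]
d=[disc('side',cv2.imread('pics/side0.png')[:,:,::-1],p,r=7) for p in [(257,188),(276,211),(368,280)]]
for a in c+d: print(a)
plan([.424,-.2715,.18],180)
plan([.4695,-.436,.18],180)
E
```

```text
(array([123.8867, 212.5773]), np.int32(459), array([ 0.4689, -0.4352,  0.024 ]))
(array([609.9474, 260.0175]), np.int32(114), array([0.4088, 0.1284, 0.024 ]))
(array([243.8788, 265.1515]), np.int32(33), array([0.4283, 0.3667, 0.024 ]))
(array([301.5   , 242.6923]), np.int32(26), array([0.4132, 0.1333, 0.024 ]))
(array([400.6667, 186.8333]), np.int32(18), array([ 0.4745, -0.4345,  0.024 ]))
(array([257., 188.]), np.int32(15), array([0.4248, 0.3623, 0.024 ]))
(array([275.6316, 210.2632]), np.int32(19), array([0.4097, 0.1293, 0.024 ]))
(array([368., 280.]), np.int32(35), array([ 0.4695, -0.4371,  0.024 ]))
t 6.62 pos [ 0.424  -0.2715  0.1027] yaw -166.55 tiltx [-0.0004 -0.0001] F [0.6 0.2 1.1] open 0.0298 q [-0.73  0.07  1.96 -0.    1.12 -2.53]
  units [-1.288  0.001  0.001] twist 2.24 dist mm 77.3
t 6.62 pos [ 0.424  -0.2715  0.1027] yaw -166.55 tiltx [-0.0004 -0.0001] F [0.6 0.2 1.1] open 0.0298 q [-0.73  0.07  1.96 -0.    1.12 -2.53]
  units [-1.288 -0.099 -2.842] twist 2.24 dist mm 187.3
```

Call:
{"op": "play_rows", "data": {
  "xyz": [
    [-0.3,0,0],
    [-0.8,0,0],
    [-1.2,0,-0.2],
    [-1.29,-0.03,-0.7],
    [-1.29,-0.05,-1.4],
    [-1.29,-0.08,-2.1],
    [-1.2,-0.1,-2.6],
    [-0.9,-0.1,-2.83],
    [-0.7,-0.1,-2.83],
    [-0.7,-0.1,-2.83]
  ],
  "twist": [0,0,0.3,0.8,1.3,1.8,2.2,2.24,2.24,2.24],
  "grip": [20,20,20,20,20,20,20,20,20,20]
}}

```text
clock: 7.88
ee_pos: [0.4685, -0.4338, 0.1433]
orientation: [[-0.003, -1.0, -0.0], [0.003, -0.0, 1.0], [-1.0, 0.003, 0.003]]
ft_force: [0.1, 0.2, -2.2]
opening: 0.0299
```

Run:
```python
from h import *
s=robot.get_state(); save('wrist','w4'); save('side','s4')
plan([0.469,-0.4352,0.1047],None)
print(proj('wrist',[.469,-.4352,.024],s))
d=cv2.imread('pics/s4.png');cv2.imwrite('pics/s4z.png',cv2.resize(d[180:330,280:450],None,fx=4,fy=4,interpolation=cv2.INTER_CUBIC))
```

```text
t 7.97 pos [ 0.4694 -0.4345  0.1451] yaw -179.95 tiltx [-0.0005  0.0002] F [-0.5 -1.2 -1.9] open 0.0299 q [-0.87  0.33  1.57 -0.    1.25 -2.44]
  units [ 0.673  0.006 -0.011] twist 0 dist mm 40.4
[309.45   194.4514]
```

View pics/w4.png

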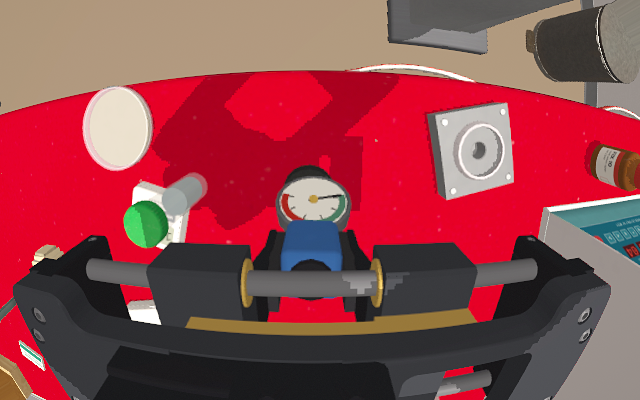

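View pics/s4z.png

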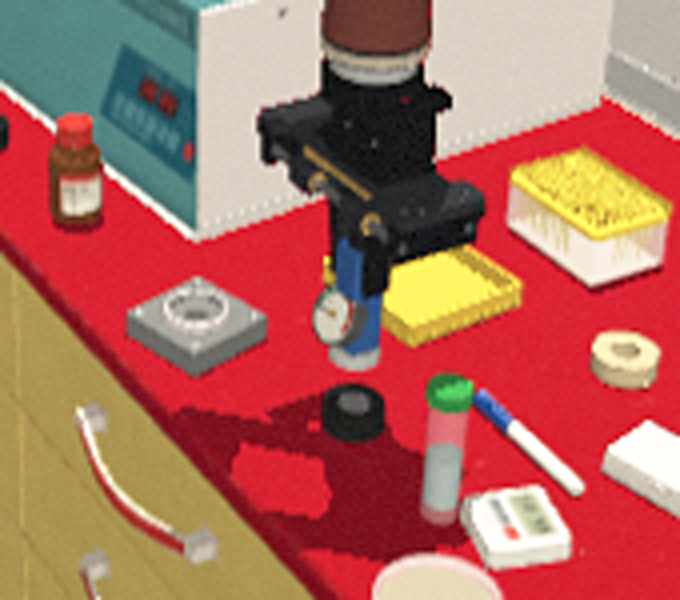

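Call:
{"op": "play_rows", "data": {
  "xyz": [
    [0.2,0,-0.01],
    [0.4,0.01,-0.01],
    [0.5,0.01,-0.01],
    [0.58,0.01,-0.01],
    [0.63,0.01,-0.01],
    [0.67,0.01,-0.01],
    [0.69,0.01,-0.01],
    [0.69,0.01,-0.01]
  ],
  "twist": [0,0,0,0,0,0,0,0],
  "grip": [20,20,20,20,20,20,20,20]
}}

```text
clock: 8.98
ee_pos: [0.469, -0.4352, 0.1044]
orientation: [[-0.0, -1.0, -0.001], [-0.0, -0.001, 1.0], [-1.0, 0.0, -0.0]]
ft_force: [-1.2, 2.7, 3.2]
opening: 0.0301
```

Run:
```python
from h import *
s=robot.get_state(); save('wrist','w5'); save('side','s5')
plan([0.469,-0.4352,0.1047],None)
d=cv2.imread('pics/w5.png');cv2.imwrite('pics/w5z.png',cv2.resize(d[150:240,250:370],None,fx=6,fy=6,interpolation=cv2.INTER_CUBIC))
d=cv2.imread('pics/s5.png');cv2.imwrite('pics/s5z.png',cv2.resize(d[230:300,330:400],None,fx=8,fy=8,interpolation=cv2.INTER_CUBIC))
```

```text
t 9.07 pos [ 0.469  -0.4352  0.1044] yaw -179.95 tiltx [-0.0001 -0.0001] F [-0.7  3.5  4.6] open 0.0303 q [-0.87  0.37  1.59 -0.    1.18 -2.44]
  units [-0.006  0.    -0.   ] twist 0 dist mm 0.3
```

View pics/w5z.png

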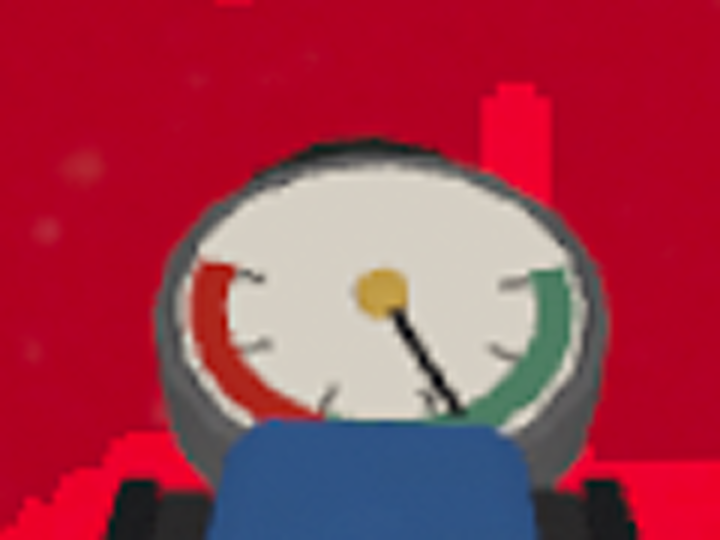

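View pics/s5z.png

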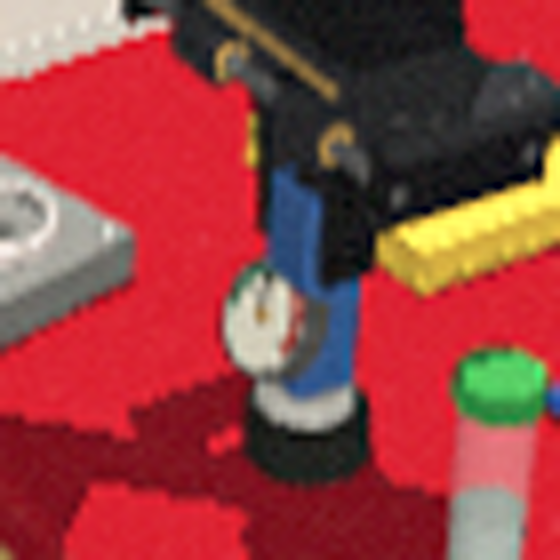

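Call:
{"op": "play_rows", "data": {
  "xyz": [
    [0,0,0],
    [0,0,0],
    [0,0,0],
    [-0.3,0,0],
    [-0.9,0,0.1],
    [-1.5,0,0.4],
    [-2.0,0.1,1.0],
    [-2.0,0.2,1.8],
    [-2.0,0.3,2.6],
    [-2.0,0.4,3.4]
  ],
  "twist": [0,0,0,0,0,0,0,0,0,0],
  "grip": [20,20,20,20,20,20,20,20,20,20]
}}

```text
clock: 10.32
ee_pos: [0.4448, -0.2302, 0.2254]
orientation: [[0.002, -1.0, -0.0], [-0.001, -0.0, 1.0], [-1.0, -0.002, -0.001]]
ft_force: [0.6, 0.3, -2.6]
opening: 0.0303
```

Run:
```python
from h import *
plan([0.411,0.07,0.23],180)
```

```text
t 10.32 pos [ 0.4448 -0.2302  0.2254] yaw -179.97 tiltx [ 0.0016 -0.0014] F [ 0.6  0.3 -2.6] open 0.0303 q [-0.64 -0.08  1.85 -0.    1.36 -2.21]
  units [-0.086  0.56   5.004] twist 0.0 dist mm 302.1
```

Call:
{"op": "play_rows", "data": {
  "xyz": [
    [-0.08,0.1,0.7],
    [-0.08,0.2,1.5],
    [-0.08,0.3,2.3],
    [-0.08,0.4,3.1],
    [-0.08,0.5,3.9],
    [-0.08,0.56,4.6],
    [-0.08,0.56,4.9],
    [-0.08,0.56,5.0],
    [-0.08,0.56,5.0]
  ],
  "twist": [0,0,0,0,0,0,0,0,0],
  "grip": [20,20,20,20,20,20,20,20,20]
}}

```text
clock: 11.45
ee_pos: [0.4113, 0.0696, 0.2301]
orientation: [[0.002, -1.0, -0.001], [-0.002, -0.001, 1.0], [-1.0, -0.002, -0.002]]
ft_force: [0.1, 0.1, -3.0]
opening: 0.0297
```

Run:
```python
from h import *
s=robot.get_state(); save('wrist','w6')
plan([0.411,0.129,0.145],180)
print(proj('wrist',[.411,.129,.024],s),proj('wrist',[.425,.363,.024],s))
```

```text
t 11.5 pos [0.4113 0.0692 0.23  ] yaw -179.99 tiltx [ 0.0022 -0.0019] F [-0.1 -1.  -3.2] open 0.0298 q [-0.02 -0.3   2.04 -0.    1.4  -1.59]
  units [1.414 0.007 0.999] twist 0.0 dist mm 103.9
[361.6929 172.1909] [519.9165 185.5166]
```

View pics/w6.png

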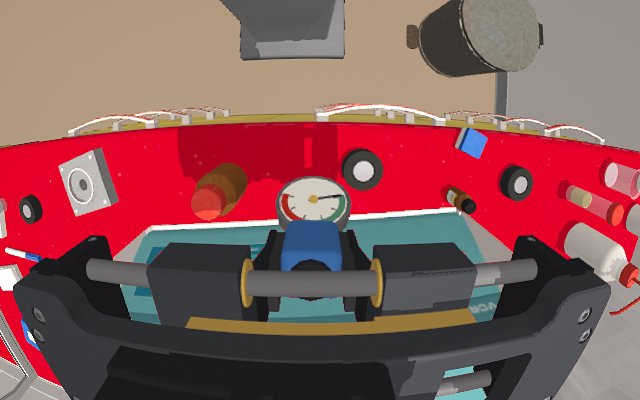

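Run:
```python
from h import *
s=robot.get_state(); im=cv2.imread('pics/w6.png')[:,:,::-1]
print(disc('wrist',im,(362,169),s,16)); print(disc('wrist',im,(519,182),s,14)); print(disc('wrist',im,(84,184),s,6,z=.022))
for p in [(250,222),(400,212)]: print('cf',onz('wrist',p,0,s))
for p in [(235,172),(452,195),(460,203),(470,142)]: print(onz('wrist',p,0.03,s))
```

```text
(array([363.0393, 170.764 ]), np.int32(356), array([0.4092, 0.1302, 0.024 ]))
(array([520.0874, 184.4317]), np.int32(183), array([0.4235, 0.3625, 0.024 ]))
(array([ 84.0542, 184.0602]), np.int32(166), array([ 0.423, -0.266,  0.022]))
cf [ 0.4845 -0.0137  0.    ]
cf [0.4705 0.1879 0.    ]
[ 0.409  -0.0216  0.03  ]
[0.4374 0.2475 0.03  ]
[0.4482 0.261  0.03  ]
[0.3686 0.2655 0.03  ]
```

Call:
{"op": "play_rows", "data": {
  "xyz": [
    [0,0.02,0.3],
    [0.2,0.03,0.7],
    [0.7,0.03,1.01],
    [1.2,0.03,1.01],
    [1.6,0.03,1.01],
    [1.85,0.03,1.01],
    [1.98,0.03,1.01],
    [2.06,0.03,1.01],
    [2.1,0.03,1.01],
    [2.1,0.03,1.01]
  ],
  "twist": [0,0,0,0,0,0,0,0,0,0],
  "grip": [20,20,20,20,20,20,20,20,20,20]
}}

```text
clock: 12.75
ee_pos: [0.4103, 0.1294, 0.1046]
orientation: [[0.003, -1.0, -0.0], [-0.002, -0.0, 1.0], [-1.0, -0.003, -0.002]]
ft_force: [-1.8, -1.8, 3.6]
opening: 0.0301
```

Run:
```python
from h import *
s=robot.get_state(); save('wrist','w7'); save('side','s7');save('scene','c7')
plan([0.4095,0.130,0.1047],180)
d=cv2.imread('pics/w7.png');a=cv2.resize(d[150:240,250:370],None,fx=4,fy=4,interpolation=cv2.INTER_CUBIC)
d=cv2.imread('pics/c7.png');b=cv2.resize(d[190:260,260:350],None,fx=4,fy=4,interpolation=cv2.INTER_CUBIC)
cv2.imwrite('pics/m7.png',np.hstack([a[:280],b[:280,:300]])); cv2.imwrite('pics/w7z.png',a)
```

```text
t 12.9 pos [0.4102 0.1295 0.1044] yaw -179.98 tiltx [ 0.0034 -0.0022] F [-1.4 -1.7  2.8] open 0.0298 q [ 0.12 -0.12  2.14 -0.    1.12 -1.45]
  units [-0.004  0.012  0.009] twist 0.0 dist mm 0.9
```

View pics/m7.png

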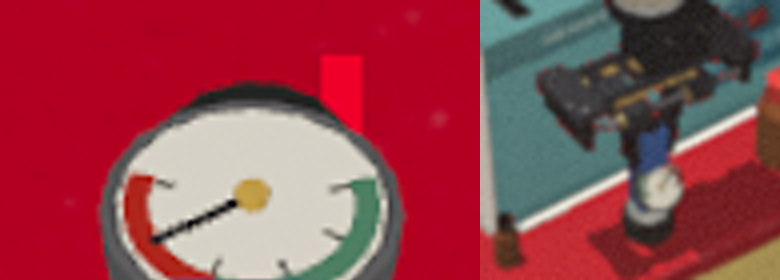

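Call:
{"op": "play_rows", "data": {
  "xyz": [
    [0.02,0,0],
    [0.02,0,0],
    [0.02,0,0],
    [0.02,0,0],
    [0.02,0,0],
    [0.02,0,0],
    [0.02,0,0],
    [0.02,0,0]
  ],
  "twist": [0,0,0,0,0,0,0,0],
  "grip": [20,20,20,20,20,20,20,20]
}}

```text
clock: 13.9
ee_pos: [0.4107, 0.1298, 0.1042]
orientation: [[0.004, -1.0, -0.0], [-0.002, -0.0, 1.0], [-1.0, -0.004, -0.002]]
ft_force: [-3.2, -2.0, 8.9]
opening: 0.0298
```

Run:
```python
from h import *
s=robot.get_state(); save('wrist','w8'); plan([0.4095,0.130,0.23],180)
d=cv2.imread('pics/w8.png');cv2.imwrite('pics/w8z.png',cv2.resize(d[150:240,250:370],None,fx=4,fy=4,interpolation=cv2.INTER_CUBIC))
```

```text
t 13.95 pos [0.4107 0.1298 0.1042] yaw -179.98 tiltx [ 0.0043 -0.0016] F [-4.2 -0.8  9.1] open 0.0294 q [ 0.12 -0.12  2.14 -0.    1.12 -1.45]
  units [-2.097  0.011  0.   ] twist 0.0 dist mm 125.8
```

View pics/w8z.png

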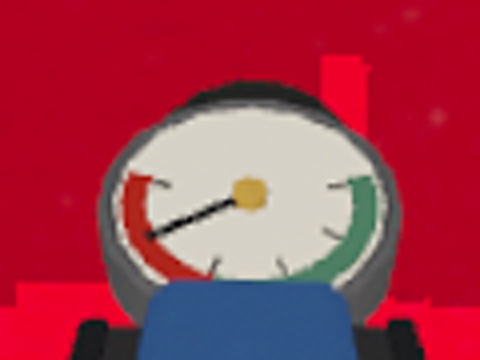

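Call:
{"op": "play_rows", "data": {
  "xyz": [
    [-0.3,0,0],
    [-0.9,0,0],
    [-1.5,0,-0.1],
    [-2.0,0,-0.5],
    [-2.1,0,-1.2],
    [-2.1,0,-2.0],
    [-2.1,0,-2.8],
    [-2.1,-0.1,-3.6],
    [-2.1,-0.1,-4.4],
    [-2.1,-0.2,-5.1]
  ],
  "twist": [0,0,0,0,0,0,0,0,0,0],
  "grip": [20,20,20,20,20,20,20,20,20,20]
}}

```text
clock: 15.2
ee_pos: [0.4221, -0.1774, 0.2302]
orientation: [[0.005, -1.0, 0.0], [-0.001, 0.0, 1.0], [-1.0, -0.005, -0.001]]
ft_force: [0.7, -0.4, -3.2]
opening: 0.0293
```

Run:
```python
from h import *
plan([0.424,-0.2715,0.16],193.45)
```

```text
t 15.2 pos [ 0.4221 -0.1774  0.2302] yaw 179.97 tiltx [ 0.005 -0.001] F [ 0.7 -0.4 -3.2] open 0.0293 q [-0.57 -0.19  1.95  0.    1.38 -2.14]
  units [ 1.172 -0.026 -1.567] twist -2.25 dist mm 117.4
```

Call:
{"op": "play_rows", "data": {
  "xyz": [
    [0,0,-0.4],
    [0,0,-0.9],
    [0.1,-0.02,-1.3],
    [0.5,-0.03,-1.5],
    [0.9,-0.03,-1.57],
    [1.17,-0.03,-1.57],
    [1.17,-0.03,-1.57]
  ],
  "twist": [-0.3,-0.8,-1.3,-1.8,-2.2,-2.25,-2.25],
  "grip": [20,20,20,20,20,20,20]
}}

```text
clock: 16.08
ee_pos: [0.4235, -0.2705, 0.1584]
orientation: [[0.003, -0.973, -0.233], [0.002, -0.233, 0.973], [-1.0, -0.003, 0.001]]
ft_force: [0.6, 0.5, -2.2]
opening: 0.0297
```

Run:
```python
from h import *
s=robot.get_state(); save('wrist','w9'); save('side','s9')
plan([0.424,-0.2715,0.1027],193.45)
d=cv2.imread('pics/w9.png');a=cv2.resize(d[110:260,230:400],None,fx=3,fy=3,interpolation=cv2.INTER_CUBIC)
d=cv2.imread('pics/s9.png');b=cv2.resize(d[190:290,280:370],None,fx=3,fy=3,interpolation=cv2.INTER_CUBIC)
b=cv2.copyMakeBorder(b,0,150,0,0,cv2.BORDER_CONSTANT)
cv2.imwrite('pics/m9.png',np.hstack([a,b]))
```

```text
t 16.18 pos [ 0.4247 -0.2716  0.1606] yaw -166.53 tiltx [ 0.0057 -0.0013] F [ 0.7  1.1 -1.9] open 0.0297 q [-0.73 -0.01  1.92  0.    1.23 -2.53]
  units [0.966 0.016 0.006] twist 0.0 dist mm 57.9
```

View pics/m9.png

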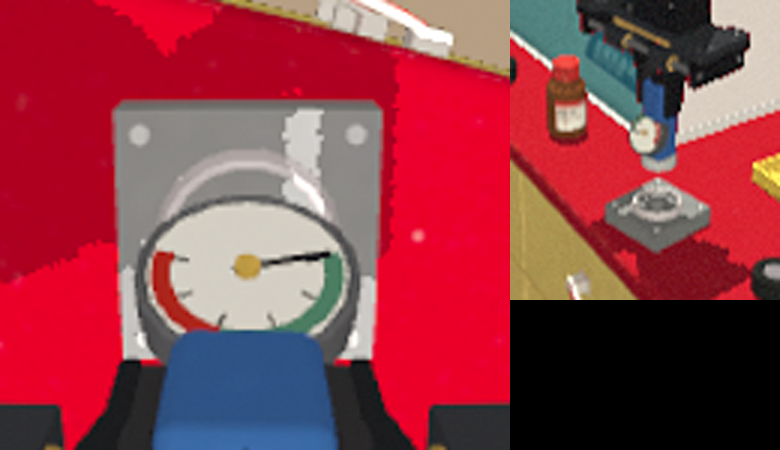

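Call:
{"op": "play_rows", "data": {
  "xyz": [
    [0.2,0.01,0],
    [0.45,0.015,0],
    [0.65,0.015,0],
    [0.8,0.015,0.005],
    [0.9,0.015,0.005],
    [0.96,0.015,0.005],
    [0.97,0.015,0.005]
  ],
  "twist": [0,0,0,0,0,0,0],
  "grip": [20,20,20,20,20,20,20]
}}

```text
clock: 17.05
ee_pos: [0.4242, -0.2717, 0.1025]
orientation: [[0.006, -0.972, -0.233], [-0.002, -0.233, 0.972], [-1.0, -0.005, -0.003]]
ft_force: [1.4, -0.4, -3.1]
opening: 0.0298
```

Run:
```python
from h import *
s=robot.get_state(); save('wrist','w10')
plan([0.424,-0.2715,0.1027],193.45)
```

```text
t 17.1 pos [ 0.4242 -0.2717  0.1026] yaw -166.53 tiltx [ 0.006  -0.0016] F [-0.3 -0.1 -2.8] open 0.0297 q [-0.73  0.06  1.96  0.    1.11 -2.54]
  units [-0.002  0.003  0.005] twist 0.0 dist mm 0.3
```

View pics/w10.png

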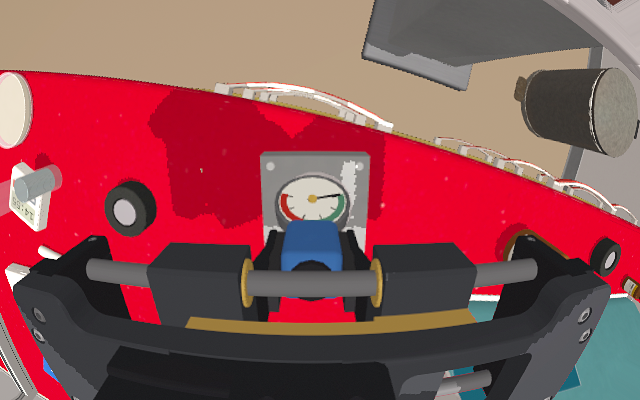

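Call:
{"op": "play_rows", "data": {
  "xyz": [
    [0.01,0,0],
    [0.02,0,0],
    [0.02,0,0]
  ],
  "twist": [0,0,0],
  "grip": [20,20,20]
}}

```text
clock: 17.48
ee_pos: [0.4245, -0.2719, 0.1024]
orientation: [[0.007, -0.972, -0.233], [-0.002, -0.233, 0.972], [-1.0, -0.006, -0.003]]
ft_force: [-2.2, 1.9, 4.9]
opening: 0.0294
```

Call:
{"op": "play_rows", "data": {
  "xyz": [
    [0,0,0],
    [0,0,0],
    [0,0,0],
    [0,0,0],
    [-0.3,0,0],
    [-0.8,0,0],
    [-1.4,0,0],
    [-2.0,0,0],
    [-2.2,0,0]
  ],
  "twist": [0,0,0,0,0,0,0,0,0],
  "grip": [40,55,70,70,70,70,70,70,70]
}}

```text
clock: 18.6
ee_pos: [0.4249, -0.2727, 0.2382]
orientation: [[0.011, -0.972, -0.233], [-0.006, -0.233, 0.972], [-1.0, -0.009, -0.008]]
ft_force: [0.4, -1.3, 0.3]
opening: 0.0701
```

Run:
```python
from h import *
s=robot.get_state(); save('wrist','w11'); save('side','s11')
plan([0.411,0.07,0.23],180)
for z in (.131,): print(z,proj('wrist',[0.4237,-0.271,z],s))
```

```text
t 18.7 pos [ 0.4244 -0.2722  0.2362] yaw -166.52 tiltx [ 0.0092 -0.0044] F [ 0.3 -0.  -0. ] open 0.0698 q [-0.73 -0.08  1.84  0.    1.37 -2.54]
  units [ 0.077 -1.112  5.6  ] twist 2.25 dist mm 342.6
0.131 [314.5944 195.6177]
```

View pics/w11.png

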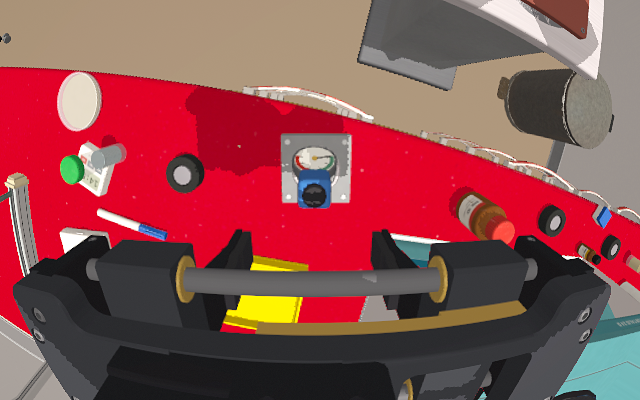

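Call:
{"op": "play_rows", "data": {
  "xyz": [
    [0,-0.1,0.5],
    [0,-0.25,1.3],
    [0,-0.4,2.1],
    [0,-0.6,2.9],
    [0,-0.75,3.7],
    [0,-0.9,4.5],
    [0,-1.05,5.3],
    [0,-1.2,5.9],
    [0,-1.32,6.4],
    [0,-1.32,6.55]
  ],
  "twist": [0.2,0.5,0.8,1.1,1.4,1.7,2.0,2.25,2.25,2.25],
  "grip": [75,75,75,75,75,75,75,75,75,75]
}}

```text
clock: 19.95
ee_pos: [0.4086, 0.1296, 0.2326]
orientation: [[0.006, -1.0, -0.002], [-0.005, -0.002, 1.0], [-1.0, -0.006, -0.005]]
ft_force: [0.1, -0.2, -0.2]
opening: 0.0749
```

Run:
```python
from h import *
s=robot.get_state(); im=save('wrist','w12')
plan([0.4095,0.13,0.10],180)
p=proj('wrist',[.4095,.13,.024],s); print(p, disc('wrist',im,p,s,14))
```

```text
t 20.0 pos [0.4085 0.1296 0.2328] yaw -179.91 tiltx [ 0.0061 -0.0043] F [0.1 0.7 0.1] open 0.0751 q [ 0.13 -0.27  2.01 -0.01  1.4  -1.44]
  units [ 2.213 -0.003  0.015] twist 0.02 dist mm 132.8
[312.526  171.8332] (array([313.1502, 170.8168]), np.int32(333), array([0.4083, 0.1307, 0.024 ]))
```

View pics/w12.png

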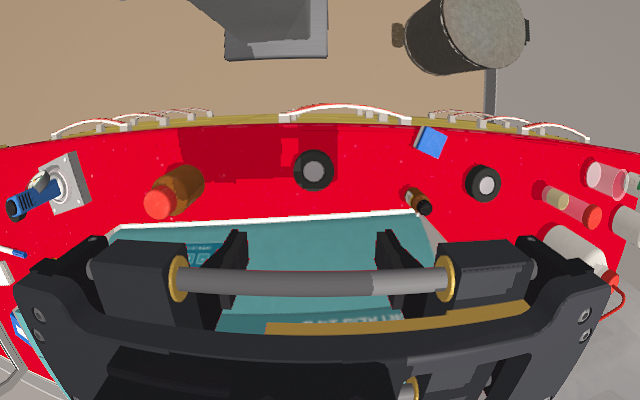

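Call:
{"op": "play_rows", "data": {
  "xyz": [
    [0.5,0,0],
    [1.3,0.01,0.01],
    [2.1,0.02,0.02],
    [2.7,0.02,0.02],
    [3.2,0.02,0.02],
    [3.5,0.02,0.02],
    [3.63,0.02,0.02],
    [3.63,0.02,0.02]
  ],
  "twist": [0,0,0,0,0,0,0,0],
  "grip": [75,75,75,75,75,75,75,75]
}}

```text
clock: 21.0
ee_pos: [0.4082, 0.1293, 0.0146]
orientation: [[0.005, -1.0, -0.001], [-0.005, -0.001, 1.0], [-1.0, -0.005, -0.005]]
ft_force: [-0.2, 0.7, 0.4]
opening: 0.075
```

Call:
{"op": "play_rows", "data": {
  "xyz": [
    [0,0,0],
    [0,0,0],
    [0,0,0],
    [0,0,0],
    [0,0,0],
    [0,0,0],
    [0,0,0]
  ],
  "twist": [0,0,0,0,0,0,0],
  "grip": [60,50,40,40,40,40,40],
  "squeeze": 20
}}

```text
clock: 21.88
ee_pos: [0.4087, 0.1294, 0.015]
orientation: [[0.005, -1.0, -0.001], [-0.004, -0.001, 1.0], [-1.0, -0.005, -0.004]]
ft_force: [-0.7, -0.1, 6.4]
opening: 0.0492
```

Run:
```python
from h import *
s=robot.get_state(); im=save('wrist','w13')
plan([0.4095,0.13,0.10],180)
```

```text
t 21.93 pos [0.4087 0.1294 0.0151] yaw -179.94 tiltx [ 0.0055 -0.0044] F [-0.2  0.3  6. ] open 0.0494 q [ 0.13  0.04  2.18 -0.01  0.91 -1.44]
  units [-1.416 -0.021  0.003] twist 0.01 dist mm 84.9
```

View pics/w13.png

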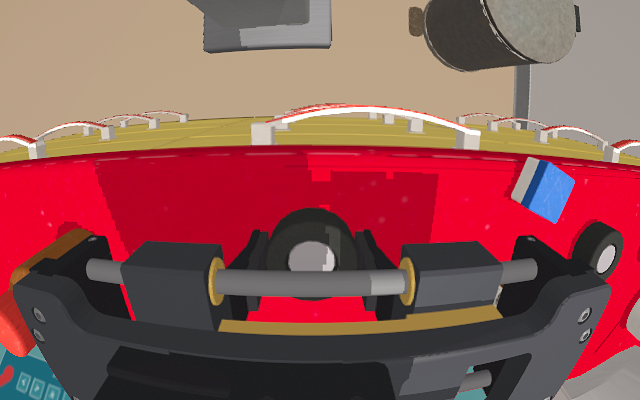

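Call:
{"op": "play_rows", "data": {
  "xyz": [
    [-0.3,0,0],
    [-0.9,0,0],
    [-1.6,0,0],
    [-2.4,0,0],
    [-3.2,0,-0.1],
    [-3.8,0,-0.5],
    [-3.8,0,-1.2],
    [-3.8,0,-2.0],
    [-3.8,0,-2.8],
    [-3.8,0,-3.6]
  ],
  "twist": [0,0,0,0,0,0,0,0,0,0],
  "grip": [40,40,40,40,40,40,40,40,40,40]
}}

```text
clock: 23.18
ee_pos: [0.4072, -0.0869, 0.2437]
orientation: [[0.005, -1.0, -0.001], [-0.004, -0.001, 1.0], [-1.0, -0.005, -0.004]]
ft_force: [1.6, -0.6, -0.6]
opening: 0.0496
```

Run:
```python
from h import *
plan([0.44,-0.31,0.25],180)
```

```text
t 23.18 pos [ 0.4072 -0.0869  0.2437] yaw -179.93 tiltx [ 0.0054 -0.0044] F [ 1.6 -0.6 -0.6] open 0.0496 q [-0.4  -0.32  2.03 -0.    1.43 -1.97]
  units [-0.086 -0.543 -3.719] twist 0.01 dist mm 225.5
```

Call:
{"op": "play_rows", "data": {
  "xyz": [
    [-0.05,0,-0.6],
    [-0.1,0,-1.4],
    [-0.1,-0.1,-2.2],
    [-0.1,-0.2,-3.0],
    [-0.1,-0.3,-3.5],
    [-0.1,-0.5,-3.7],
    [-0.1,-0.54,-3.72]
  ],
  "twist": [0,0,0,0,0,0,0],
  "grip": [40,40,40,40,40,40,40]
}}

```text
clock: 24.05
ee_pos: [0.4397, -0.3106, 0.2499]
orientation: [[0.004, -1.0, -0.0], [-0.003, -0.0, 1.0], [-1.0, -0.004, -0.003]]
ft_force: [-0.6, 0.1, 0.0]
opening: 0.0493
```

Run:
```python
from h import *
s=robot.get_state(); im=save('side','s14'); save('wrist','w14')
plan([0.63,-0.31,0.25],180)
nets.look_for
r=nets.regions_of('side','discard_tray')
for q in r[:2]:
    m=q['region']; ys,xs=np.where(m); print(q['confidence'],m.sum(),xs.min(),xs.max(),ys.min(),ys.max())
hsv=cv2.cvtColor(im,cv2.COLOR_RGB2HSV)
cv2.imwrite('pics/s14z.png',cv2.resize(cv2.cvtColor(im,cv2.COLOR_RGB2BGR)[200:300,310:440],None,fx=6,fy=6,interpolation=cv2.INTER_CUBIC))
```

```text
t 24.15 pos [ 0.4395 -0.3096  0.2502] yaw -179.92 tiltx [ 0.0044 -0.0033] F [ 0.7 -0.1 -0.4] open 0.0488 q [-0.76 -0.    1.74  0.    1.4  -2.33]
  units [ 0.017 -3.174 -0.012] twist 0.01 dist mm 190.5
0.67 935 361 409 236 266
```

View pics/s14z.png

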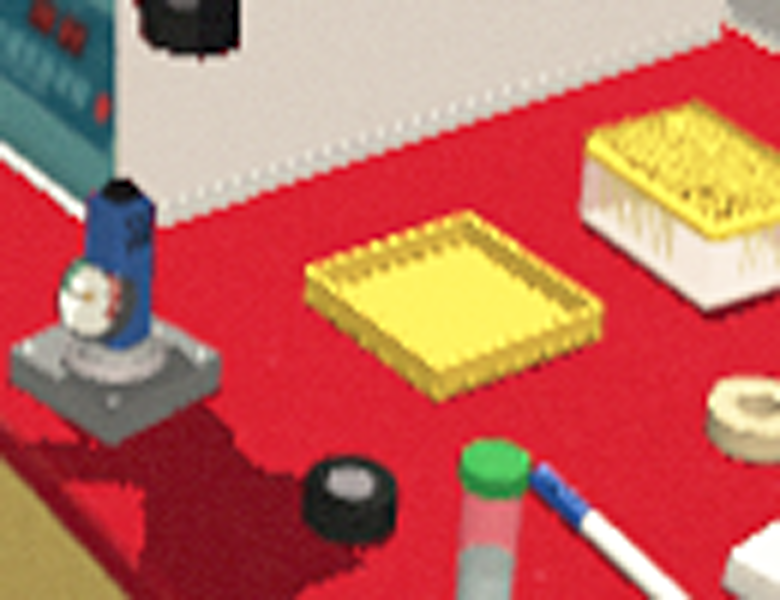

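View pics/w14.png

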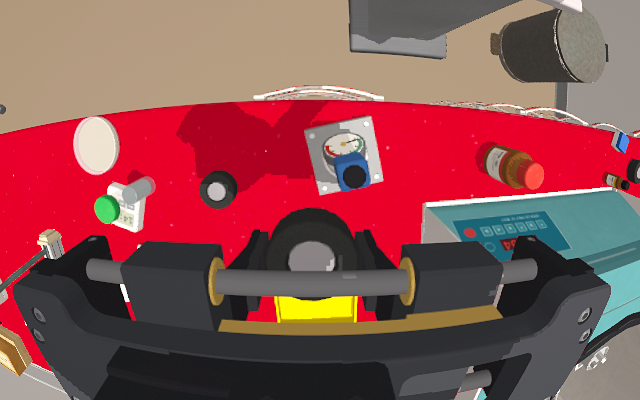

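Run:
```python
from h import *
C=np.array([onz('side',(x/6+310-.4,y/6+200-.4),.022) for x,y in [(305,270),(468,212),(603,305),(440,375)]])
print(C,C.mean(0))
c=C.mean(0); e=C[1]-C[0]; print(np.degrees(np.arctan2(e[1],e[0])))
s=robot.get_state(); plan([c[0],c[1],0.15],180)
```

```text
[[ 0.5664 -0.2489  0.022 ]
 [ 0.6908 -0.2409  0.022 ]
 [ 0.6962 -0.3633  0.022 ]
 [ 0.5712 -0.3764  0.022 ]] [ 0.6311 -0.3074  0.022 ]
3.6821103585882593
t 24.2 pos [ 0.4395 -0.3093  0.2504] yaw -179.9 tiltx [ 0.0046 -0.0035] F [ 0.6 -0.5 -0.4] open 0.0491 q [-0.76 -0.01  1.74  0.    1.4  -2.33]
  units [ 1.687 -3.186  0.033] twist 0.02 dist mm 216.3
```

Call:
{"op": "play_rows", "data": {
  "xyz": [
    [0,-0.4,0],
    [0,-1.1,0.01],
    [0,-1.8,0.02],
    [0.1,-2.5,0.03],
    [0.4,-3.0,0.04],
    [0.9,-3.19,0.04],
    [1.5,-3.19,0.04],
    [2.2,-3.19,0.04],
    [2.8,-3.18,0.04],
    [2.8,-3.18,0.04]
  ],
  "twist": [0,0,0,0,0,0,0,0,0,0],
  "grip": [40,40,40,40,40,40,40,40,40,40]
}}

```text
clock: 25.45
ee_pos: [0.6282, -0.3047, 0.0792]
orientation: [[-0.002, -1.0, -0.003], [0.001, -0.003, 1.0], [-1.0, 0.002, 0.001]]
ft_force: [-0.4, 0.7, -1.6]
opening: 0.0491
```

Run:
```python
from h import *
s=robot.get_state(); im=save('side','s15'); save('wrist','w15')
plan([0.631,-0.307,0.0197],180)
cv2.imwrite('pics/s15z.png',cv2.resize(cv2.cvtColor(im,cv2.COLOR_RGB2BGR)[180:300,310:440],None,fx=5,fy=5,interpolation=cv2.INTER_CUBIC))
```

```text
t 25.55 pos [ 0.6314 -0.3069  0.0844] yaw -179.87 tiltx [ 0.0051 -0.0039] F [-0.2  0.3 -0.7] open 0.0492 q [-0.56  0.52  1.43 -0.    1.19 -2.14]
  units [1.078 0.013 0.003] twist 0.02 dist mm 64.7
```

View pics/s15z.png

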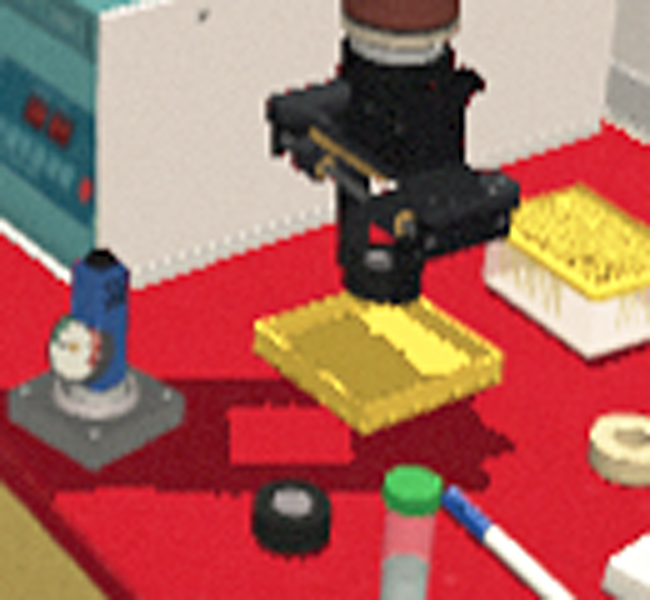

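View pics/w15.png

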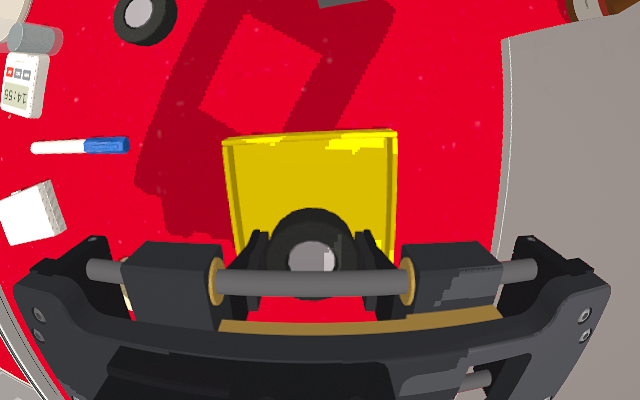

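Run:
```python
from h import *
s=robot.get_state()
for p in [(222,141),(397,130)]: print(onz('wrist',p,.022,s))
plan([0.631,-0.307,0.0197],180)
```

```text
[ 0.576  -0.3706  0.022 ]
[ 0.568  -0.2472  0.022 ]
t 25.55 pos [ 0.6314 -0.3069  0.0844] yaw -179.87 tiltx [ 0.0051 -0.0039] F [-0.2  0.3 -0.7] open 0.0492 q [-0.56  0.52  1.43 -0.    1.19 -2.14]
  units [1.078 0.013 0.003] twist 0.02 dist mm 64.7
```

Call:
{"op": "play_rows", "data": {
  "xyz": [
    [0.2,0.01,0],
    [0.5,0.01,0],
    [0.75,0.01,0],
    [0.92,0.01,0],
    [1.02,0.01,0],
    [1.07,0.01,0],
    [1.08,0.01,0],
    [1.08,0.01,0]
  ],
  "twist": [0,0,0,0,0,0,0,0],
  "grip": [40,40,40,40,40,40,40,40]
}}

```text
clock: 26.55
ee_pos: [0.6315, -0.3074, 0.0201]
orientation: [[0.006, -1.0, -0.002], [-0.004, -0.002, 1.0], [-1.0, -0.006, -0.004]]
ft_force: [1.1, 0.7, -1.2]
opening: 0.0493
```

Call:
{"op": "play_rows", "data": {
  "xyz": [
    [0,0,0],
    [0,0,0],
    [0,0,0],
    [0,0,0],
    [-0.3,0,0],
    [-0.8,0,0],
    [-1.5,0,0],
    [-2.3,0,0],
    [-2.5,0,0],
    [-2.5,0,0]
  ],
  "twist": [0,0,0,0,0,0,0,0,0,0],
  "grip": [52,58,64,64,64,64,64,64,64,64]
}}

```text
clock: 27.8
ee_pos: [0.6313, -0.3072, 0.1721]
orientation: [[0.008, -1.0, -0.002], [-0.006, -0.002, 1.0], [-1.0, -0.008, -0.006]]
ft_force: [0.7, -0.5, -0.1]
opening: 0.0644
```

Run:
```python
from h import *
s=robot.get_state(); im=save('side','s16'); save('wrist','w16'); save('scene','c16')
plan([0.631,-0.307,0.3],180)
cv2.imwrite('pics/s16z.png',cv2.resize(cv2.cvtColor(im,cv2.COLOR_RGB2BGR)[160:310,230:440],None,fx=3.8,fy=3.8,interpolation=cv2.INTER_CUBIC))
for c in ['side','wrist','scene']:
  for r in nets.look_for(c,'cushion_a')[:4]: print(c,round(r['confidence'],2),w(c,r['point'],s))
```

```text
t 27.95 pos [ 0.6295 -0.306   0.1678] yaw -179.87 tiltx [ 0.0027 -0.0024] F [-0.3  0.  -1.4] open 0.0639 q [-0.56  0.44  1.37 -0.    1.32 -2.14]
  units [-2.204 -0.032 -0.022] twist 0.02 dist mm 132.2
side 0.67 [ 0.6306 -0.3169  0.0251]
side 0.56 [ 0.461  -0.4449  0.0212]
wrist 0.95 [ 0.6307 -0.3138  0.0256]
wrist 0.65 [ 0.4713 -0.4301  0.0238]
scene 0.67 [0.4168 0.3718 0.0265]
```

View pics/s16z.png

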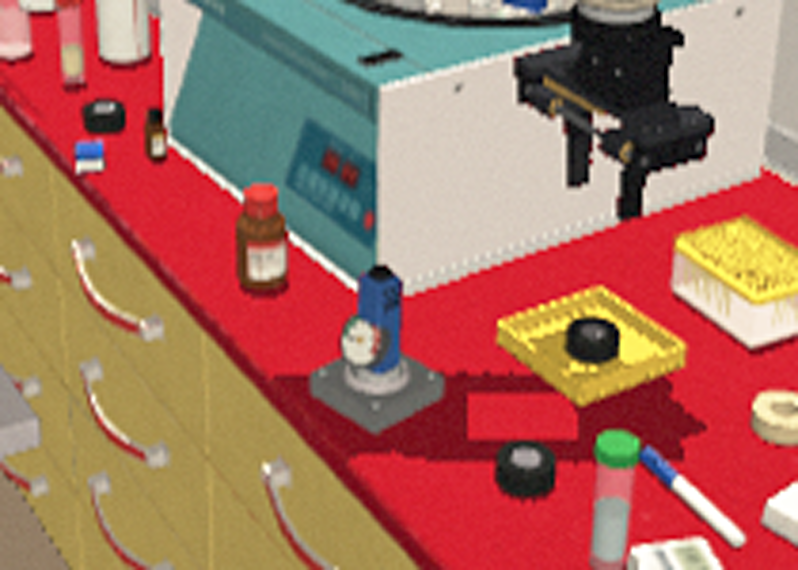

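View pics/w16.png

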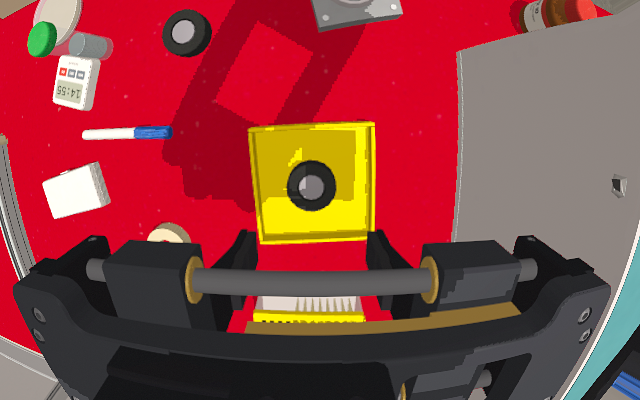

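View pics/c16.png

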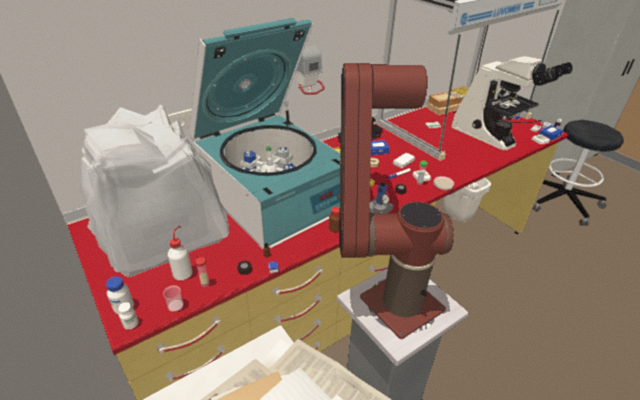

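Call:
{"op": "play_rows", "data": {
  "xyz": [
    [-0.2,0,0],
    [-0.3,0,0],
    [-0.3,0,0],
    [-0.3,0,0]
  ],
  "twist": [0,0,0,0],
  "grip": [64,64,64,64]
}}

```text
clock: 28.6
ee_pos: [0.6297, -0.3062, 0.1861]
orientation: [[0.003, -1.0, -0.002], [-0.003, -0.002, 1.0], [-1.0, -0.003, -0.003]]
ft_force: [0.3, -0.4, 0.9]
opening: 0.0641
```

Run:
```python
from h import *
s=robot.get_state(); print(s['clock'],s['ee_pos'],s['ft_force'])
print(robot.hand_in())
```

```text
28.6 [ 0.6297 -0.3062  0.1861] [ 0.3405 -0.3965  0.8755]
the job is handed in; nothing more can be done
None
```

I found the hardened cushion, put the gauge back in its stand and laid that cushion in the yellow tray. I handed the job in at 28.6 s; no verdict was reported.

- **Testing:** the cushion at about (0.47, -0.435) read about 4.5 mm, in the green. The middle one at about (0.41, 0.13) read about 9.5 mm, in the red, with the foot flat on its rim for about a second. I did not press the third cushion, because the hard one had already been found.
- **Last checks:** the pictures show the gauge upright in its stand and the cushion flat in the middle of the tray. The other two cushions and the bystanders stand where they were. The gripper is clear of everything at TCP z = 0.186 m.
- **Disagreements:** the network put the cushion in the tray 7 to 10 mm to one side of where I released it. The pictures show it well inside the tray walls. I saw the dent only as a darker centre disc and did not measure its depth.

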